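# Hold a rail blank home in the corner of a dowel boring unit

### The arm

A 7-joint arm with a two-finger parallel gripper is mounted at the origin on a cart in front of the work surface, level with it; the furniture and walls round the work are solid. World frame = base frame: x ahead of the robot, y to its left, z up, the work surface at z = 0. Lengths are in m, angles in rad, forces in N, time in s.
With the tool pointing down it reaches from about 0.4 to 0.85 m from the base axis. Payload 10.4 kg.
Tool frame: the origin (TCP) lies between the finger pads; the fingertips stand 19 mm ahead of it and the grasp point (between the pads) is the TCP; z points along the fingers, y is the line along which they close (so a half turn about z gives the same grasp; the last joint's range is limited). The gripper opens to 85 mm and grips with 20 to 120 N. Pads are 22 mm wide; open, the fingers measure 114 mm over their backs; the gripper's body (76 mm by 85 mm) begins 54 mm behind the grasp point. The pads swing forward as they close: fully open they stand 13 mm farther back than shut.
Start: joints at [1.176, 0.332, -0.065, 1.46, 0.022, 1.35, -0.088], TCP at [0.227, -0.582, 0.216] pointing down, gripper open.
Joint ranges: [-2.6, 2.6], [-0.5, 2.12], [-1.47, 1.34], [0.16, 2.42], [-1.27, 4.41], [0.06, 2.06], [-2.6, 2.6]. Speed limits (rad/s): [2.22, 2.22, 2.79, 2.79, 3.14, 3.14, 3.14].

### API

Orientations are given as [roll, pitch, yaw] about the fixed x, y, z axes, in that order (R = Rz(yaw) Ry(pitch) Rx(roll)).
In Python, from workcell import arm gives the robot as it stands. Calls block until the motion is done:
- arm.reach(position, orientation): joint-space move of the TCP to a pose.
- arm.move_straight(position, vel=0.15, rotation=None, contact_N=None): straight line of the TCP; rotation=None keeps the orientation; vel is the mean speed in m/s. With contact_N (N) it stops when the force on the tool has changed by that much, and returns True; else False.
- arm.goto_joints(angles): joint-space move.
- arm.move_gripper(opening, strength=None): finger opening in m; strength is the grip in N (None keeps the last); returns when the fingers have stopped.
- arm.pause(seconds).
- arm.ik(position, orientation): joint angles nearest the present ones, or None.
- arm.get_state(): the state.
- arm.grab_frame(name): name is "scene" or "side" or "wrist"; returns (picture, depth): 400x640x3 uint8, red, green, blue; 400x640 float32, m along the optical axis (not along the pixel's ray), 0 where there is no reading.
- arm.calibration(name): a dict with "fx", "fy", "cx", "cy" (pixels), "rvec" (rotation vector, rad) and "tvec" (3), from world to camera coordinates, as OpenCV has them. Camera axes: x right, y down, z forward; pixel columns grow to the right and rows downward; lengths in m; the calibration is good to about 2 mm. A picture is of the moment at which its call begins: read the wrist's pose just before it. calibration takes no time and is no camera call; for the wrist camera it gives the pose at the moment of the call.
A pose or a line that the arm cannot do raises arm.IKError and nothing moves.
- arm.sign_off(): hands the job in; it is judged then, once.
Trained networks look in the newest picture that a camera, given by its name, has taken for a name from the list of things; names that differ only in an ending like _2 or _b are one class to them, and where a whole thing is asked for, a point or a joint stands for the part that bears it (a point fixed in the world has none). Each returns a list of dicts, best first, with "p" (0 to 1); they miss things now and then, are a little off and sometimes report something else, mostly with a low value. They report only what shows in the picture. A call takes as long as a camera call.
- arm.silhouettes(camera, label): "region" (400x640 bool, what is visible of it).
- arm.pinpoint(camera, label): "point" ([x, y, z] in m, in the coordinates of the camera as it stood for that picture, good to about 4 mm: a listed point, or the origin of a listed thing).
The state is a dict: "clock": time; "qpos": joint angles; "joint_velocities": joint speeds; "tau": joint torques, N m; "tool_pos": TCP position; "eef_rot": TCP orientation; "ft_force": force on the tool from outside, world axes, zero at the start; "torque": the same for the moment, N m; "gripper_width": finger opening in m; "gripper_force": force on a finger pad.
Only numpy, scipy, OpenCV 4.12 (cv2) and the standard library are available. Lean on these libraries where they do the work, as an engineer would, in place of code of your own. Each camera call takes 0.05 s, during which the arm holds its last target. There are 200 camera calls.

### The job

The long flat rail blank is to have dowel holes bored in its end: lay it flat on the table of the boring unit, one end towards the end fence, and push it fully home into the corner, so that the end drives the sprung trip plunger all the way in and sits flush on the end fence while the blank's long edge bears on the side fence. Nothing clamps it and the plunger pushes back, so finish still holding it there, pressed against both fences; do not let go. Leave the other two offcuts where they lie.

Things in the scene. Friction and masses are not known exactly. Their poses are not given: they have to be found in the camera images.
- rail_blank: Plain pale wood block 50 x 110 x 20 mm (x, y, z), 0.07-0.14 kg, the longest and thinnest of three offcuts, flat on the bench. Origin: centre of its underside; y along its length, z up. Either end may go to the end fence. Grasp it across its 50 mm width; once home, fingers find room only on the 50 mm farthest from the end fence (its tail), so hold it about 30 mm behind its middle.
- short_offcut: Bystander: the shorter wooden offcut, 45 x 75 x 22 mm (x, y, z), lying flat on the bench; origin at the centre of its underside. Leave it where it lies.
- thick_offcut: Bystander: the narrow, thick wooden offcut, 35 x 90 x 30 mm (x, y, z), lying flat on the bench in front of the big blue toolbox; origin at the centre of its underside. Leave it where it lies. The toolbox is an obstacle: 0.29 m high, always filling about x > 0.47, y > 0.15 in the world, close to where the arm may start; draw back or rise clear of it before going to the work.
- boring_unit: Dowel boring unit, fixed to the bench: bright, slippery (friction 0.25) table plate at the robot's side, spindle head and motor beyond. Origin: on the bench, mid-width; x from table to motor, y left, z up. It spans x = -0.12 to 0.22, y = -0.075 to 0.075. Table top 34 mm above the bench, from x = -0.116 to 0.030, full width. Head 88 mm high, the motor's terminal box 96 mm.
- corner (a point): Inner corner where the planes of the two fence faces meet, level with the table top (34 mm above the bench); axes as the unit's. The end fence's face is its plane x = 0, the side fence's its plane y = 0. A blank fully home covers x = -0.110 to 0 and y = 0 to 0.050: its origin at (-0.055, 0.025, 0), its length along x.
- end_fence: The end fence: steel bar across the table, 16 mm thick, 26 mm high above the table, 144 mm long, with two brass guide bushes in its face. Origin: on its front face at the table top, middle of the unit's width; axes as the unit's. Fixed to the unit.
- side_fence: The side fence: short steel bar, 20 mm high above the table, 16 mm thick, lying along x from 10 to 55 mm in front of the end fence's face, at the right (-y) side of the blank's place; the 10 mm gap in the corner is for chips. Origin: at the corner; axes as the unit's. Fixed to the unit.
- trip (a joint): The trip plunger's travel in m: 0 = out, its tip 10 mm in front of the end fence's face; 0.010 = pushed all the way in, tip flush with the face (it can go 1.5 mm deeper). Sprung: about 3 N at 0, 7 N at 0.010, and it comes back out when let go.
- trip_tip (a point): The centre of the trip plunger's tip: a 9 mm steel pin that stands out of the end fence towards -x, 25 mm to the left (+y) of the side fence's face, 10 mm above the table. Axes as the unit's; it slides along x.

How it is judged:
By the outcome, as a careful person would: the job done as asked, in the order asked, and still so for the second after the job is handed in, while the arm keeps its last pose, push and grip.
It also fails if it takes over 51 s, if anything falls off the work surface, if the arm or the gripper's body presses on something with over 40 N, if the wrist force passes 120 N, or if a joint passes its speed limit or range.

## Working session

There is one attempt and no reset: what is moved stays moved. The work goes in short steps, each a Python script; the robot and the scene stay as the last script left them, time stands still between calls to the robot, and variables do not carry over. Pictures are saved under pics/ and viewed, at most 10 in all, crops included, and the job is handed in when it is done.

```bash
mkdir -p pics
cat > h.py <<'E'
import numpy as np, cv2
from workcell import arm
def T(c):
    R=cv2.Rodrigues(np.array(c["rvec"],float))[0]; return R,np.array(c["tvec"],float).ravel()
def world(c,p):
    R,t=T(c); return R.T@(np.asarray(p)-t)
def cloud(c,depth,mask):
    v,u=np.nonzero(mask&(depth>0)); z=depth[v,u]
    P=np.c_[(u-c["cx"])/c["fx"]*z,(v-c["cy"])/c["fy"]*z,z]
    R,t=T(c); return (P-t)@R
E
python3 - <<'E'
from h import *
for cam in ["scene","side"]:
    c=arm.calibration(cam); im,d=arm.grab_frame(cam)
    cv2.imwrite(f"pics/{cam}0.png",im[...,::-1])
    for l in ["rail_blank","short_offcut","thick_offcut","boring_unit","corner","end_fence","side_fence","trip_tip"]:
        for r in arm.pinpoint(cam,l)[:2]: print(cam,l,round(r["p"],2),world(c,r["point"]).round(3))
        if "offcut" in l or "rail" in l:
            for r in arm.silhouettes(cam,l)[:2]:
                m=np.asarray(r["region"]); P=cloud(c,d,m); top=P[np.abs(P[:,2]-np.percentile(P[:,2],90))<.006]
                print("  sil",round(r["p"],2),m.sum(),np.argwhere(m).mean(0).round(),cv2.minAreaRect(top[:,:2].astype(np.float32)),np.percentile(P[:,2],90).round(3))
s=arm.get_state();print(s["clock"],s["tool_pos"],s["eef_rot"],s["qpos"])
E
```

```text
scene rail_blank 0.67 [ 0.501 -0.094  0.001]
  sil 0.57 579 [206. 340.] ((0.4992753863334656, -0.09251290559768677), (0.11112970113754272, 0.05396696925163269), 73.03561401367188) 0.021
scene short_offcut 0.75 [ 0.494  0.06  -0.001]
  sil 0.73 428 [235. 311.] ((0.49099957942962646, 0.06157971918582916), (0.04696054384112358, 0.07481019198894501), 5.36686897277832) 0.023
  sil 0.61 684 [308. 261.] ((0.43841293454170227, 0.31836313009262085), (0.035184185951948166, 0.09108345210552216), 34.291358947753906) 0.031
scene thick_offcut 0.96 [0.441 0.318 0.002]
  sil 0.9 684 [308. 262.] ((0.43841293454170227, 0.31836313009262085), (0.035184185951948166, 0.09108345210552216), 34.291358947753906) 0.031
scene boring_unit 0.95 [ 0.535 -0.29   0.001]
scene corner 0.72 [ 0.551 -0.338  0.033]
scene end_fence 0.53 [ 0.564 -0.296  0.033]
scene side_fence 0.68 [ 0.549 -0.338  0.033]
side rail_blank 0.92 [ 0.5   -0.095 -0.001]
  sil 0.91 429 [201. 338.] ((0.49962934851646423, -0.09400667250156403), (0.11392076313495636, 0.055540893226861954), 74.2345962524414) 0.023
side short_offcut 0.73 [0.488 0.058 0.   ]
  sil 0.53 343 [225. 316.] ((0.49161094427108765, 0.059369154274463654), (0.04800081625580788, 0.07966882735490799), 5.577972412109375) 0.025
side thick_offcut 0.8 [0.44  0.312 0.002]
  sil 0.81 466 [282. 279.] ((0.43927326798439026, 0.3160099387168884), (0.035326987504959106, 0.09449805319309235), 33.46678924560547) 0.032
side boring_unit 0.69 [ 0.535 -0.291  0.   ]
side corner 0.89 [ 0.551 -0.34   0.038]
side end_fence 0.61 [ 0.562 -0.299  0.033]
side side_fence 0.54 [ 0.553 -0.345  0.035]
1.2 [ 0.22706843 -0.58231746  0.21574363] [ 3.14148549e+00 -2.97959531e-05  3.71776345e-01] [ 1.17642538  0.33218207 -0.06469608  1.46011065  0.02158866  1.34988555
 -0.08849188]
```

Run:
```python
from h import *
arm.reach([0.45,-0.2,0.36],[np.pi,0,0.5])
c=arm.calibration("wrist"); im,d=arm.grab_frame("wrist")
cv2.imwrite("pics/w0.png",im[...,::-1])
np.savez("w0.npz",im=im,d=d,**{k:np.array(v) for k,v in c.items()})
for l in ["rail_blank","boring_unit","corner","end_fence","side_fence","trip_tip"]:
    for r in arm.pinpoint("wrist",l)[:2]: print(l,round(r["p"],2),world(c,r["point"]).round(4))
    if l in("end_fence","side_fence","rail_blank"):
      for r in arm.silhouettes("wrist",l)[:1]:
        m=np.asarray(r["region"]); P=cloud(c,d,m); h=np.percentile(P[:,2],85); top=P[np.abs(P[:,2]-h)<.004]
        print("  sil",round(r["p"],2),m.sum(),np.argwhere(m).mean(0).round(),cv2.minAreaRect(top[:,:2].astype(np.float32)),h.round(4))
s=arm.get_state();print(s["clock"],s["tool_pos"],s["eef_rot"],s["qpos"].round(2))
```

```text
rail_blank 0.78 [ 4.964e-01 -9.780e-02 -2.000e-04]
  sil 0.61 1451 [117. 418.] ((0.5673352479934692, -0.3005481958389282), (0.14363405108451843, 0.016233034431934357), 75.66828918457031) 0.0618
boring_unit 0.56 [ 5.335e-01 -2.876e-01  2.000e-04]
corner 0.76 [ 0.5524 -0.3392  0.0333]
end_fence 0.59 [ 0.5592 -0.2978  0.0355]
  sil 0.56 1408 [118. 418.] ((0.5673352479934692, -0.3005481958389282), (0.14363405108451843, 0.016233034431934357), 75.66828918457031) 0.0618
side_fence 0.91 [ 0.5498 -0.3454  0.0335]
  sil 0.78 406 [162. 421.] ((0.5149829983711243, -0.3418450653553009), (0.016475331038236618, 0.044670816510915756), 75.7601547241211) 0.0563
trip_tip 0.49 [ 0.5444 -0.3146  0.0503]
3.4 [ 0.4499887  -0.20006254  0.35998059] [-3.14155667e+00 -8.17790334e-06  4.99903097e-01] [ 0.73  0.02 -0.4   1.53  0.01  1.6  -0.75]
```

View pics/w0.png

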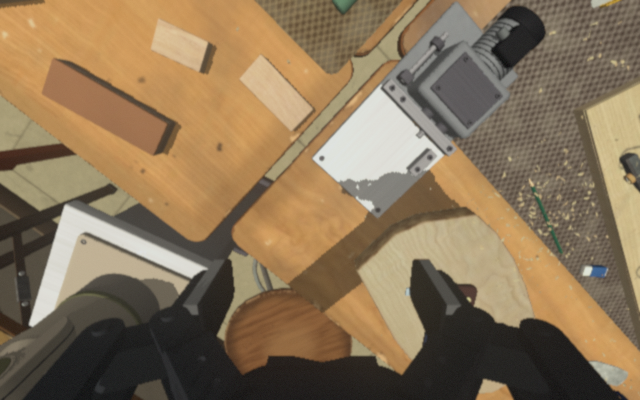

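View pics/scene0.png

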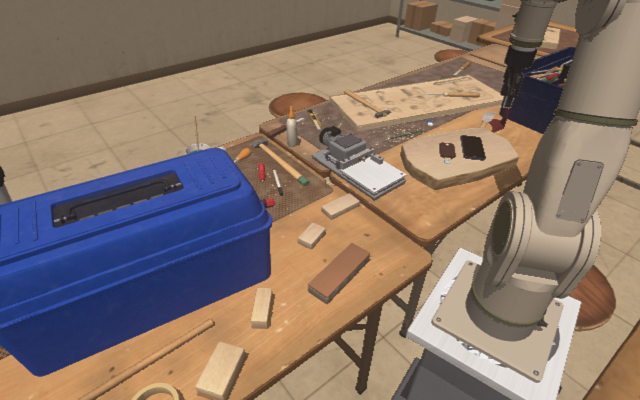

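Run:
```python
from h import *
z=np.load("w0.npz"); c={k:z[k] for k in("fx","fy","cx","cy","rvec","tvec")}
P=cloud(c,z["d"],np.ones((400,640),bool))
B=P[(abs(P[:,2]-.020)<.004)&(np.hypot(P[:,0]-.5,P[:,1]+.094)<.075)]
print(len(B),cv2.minAreaRect(B[:,:2].astype(np.float32)),B.mean(0))
print(np.median(P[(abs(P[:,2])<.006)&(abs(P[:,0]-.45)<.05)&(abs(P[:,1]+.05)<.05)][:,2]))
q=arm.ik([0.4915,-0.122,0.1],[np.pi,0,np.deg2rad(73.6)]); print(q)
q=arm.ik([0.48,-0.30,0.1],[np.pi,0,np.deg2rad(-14.3)]); print(q)
q=arm.ik([0.4915,-0.122,0.1],[np.pi,0,np.deg2rad(73.6-180)]); print(q)
q=arm.ik([0.48,-0.30,0.1],[np.pi,0,np.deg2rad(165.7)]); print(q)
```

```text
2440 ((0.4964638948440552, -0.0966753214597702), (0.10993248224258423, 0.04988519102334976), 72.68649291992188) [ 0.49707547 -0.09575007  0.02089618]
0.0006234714965209206
[ 0.62300214  0.21523592 -0.51703214  1.88681752  0.12064048  1.07004669
 -0.22842793]
[ 0.7566865   0.31784292 -0.32861437  1.74456903  0.1135444   1.09777276
 -1.42883251]
[ 1.2738857   0.56077821 -1.37662764  1.86149543  0.58852113  1.22277551
  2.56281441]
[ 0.84964524  0.33220562 -0.44009317  1.73946253  0.15617651  1.10452893
  1.68137895]
```

Run:
```python
from h import *
a=np.deg2rad(72.7); g=np.array([0.4965,-0.0967])-.03*np.array([np.cos(a),np.sin(a)])
o=[np.pi,0,a]
arm.move_gripper(0.085,60)
arm.reach([*g,0.12],o)
print(arm.move_straight([*g,0.05],vel=.12))
print(arm.move_straight([*g,0.0215],vel=.05,contact_N=6), arm.get_state()["tool_pos"])
arm.move_gripper(0.03,60); s=arm.get_state(); print(s["gripper_width"],s["gripper_force"],s["ft_force"],s["clock"])
print(arm.move_straight([*g,0.14],vel=.12)); arm.pause(.2)
c=arm.calibration("wrist"); im,d=arm.grab_frame("wrist"); cv2.imwrite("pics/w1.png",im[...,::-1])
s=arm.get_state(); print(s["gripper_width"],s["gripper_force"],s["ft_force"],s["tool_pos"],s["eef_rot"],s["clock"])
P=cloud(c,d,np.ones((400,640),bool))
D=(P-s["tool_pos"]); ca,sa=np.cos(s["eef_rot"][2]),np.sin(s["eef_rot"][2])
L=np.c_[D[:,0]*ca+D[:,1]*sa,-D[:,0]*sa+D[:,1]*ca,D[:,2]]
B=L[(abs(L[:,2]+.002)<.006)&(L[:,0]>.018)&(L[:,0]<.12)&(abs(L[:,1])<.04)]
print(len(B),cv2.minAreaRect(B[:,:2].astype(np.float32)),B.max(0),B.min(0))
f=np.polyfit(B[:,0],B[:,2],1);print("pitch slope",f)
```

```text
False
False [ 0.48764552 -0.12527434  0.02150741]
0.03000336498117772 0.0 [-0.22149045 -0.31275878 -0.13968269] 6.6417
False
0.029962703823064808 0.0 [-0.37099534 -0.44394547 -0.10970784] [ 0.48735865 -0.12524439  0.13954113] [-3.14075320e+00 -1.59034408e-04  1.26889368e+00] 8.025Traceback (most recent call last):
  File "<stdin>", line 16, in <module>
    return umr_maximum(a, axis, None, out, keepdims, initial, where)
ValueError: zero-size array to reduction operation maximum which has no identity
```

View pics/w1.png

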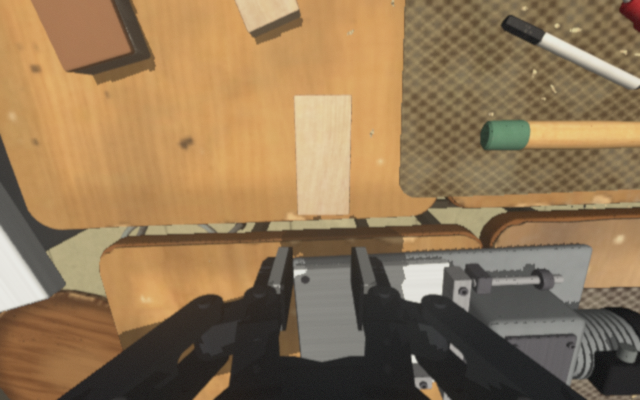

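Run:
```python
from h import *
s=arm.get_state(); c=arm.calibration("wrist"); im,d=arm.grab_frame("wrist")
full=np.ones((400,640),bool); P=cloud(c,d,full)
for r in arm.silhouettes("wrist","rail_blank")[:2]:
    m=r["region"]; Q=cloud(c,d,m); print(r["p"],np.argwhere(m).mean(0),cv2.minAreaRect(Q[:,:2].astype(np.float32)),np.median(Q[:,2]))
B=P[(abs(P[:,2]-.020)<.004)&(np.hypot(P[:,0]-.5,P[:,1]+.094)<.085)]
print(len(B),cv2.minAreaRect(B[:,:2].astype(np.float32)))
R,t=T(c); print("cam",-R.T@t)
F=P[(P[:,2]>.105)&(np.hypot(P[:,0]-s["tool_pos"][0],P[:,1]-s["tool_pos"][1])<.09)]
print("finger lowest",np.percentile(F[:,2],[0,1,5]), s["tool_pos"])
for p in [s["tool_pos"],[.4876,-.1253,.02]]:
    q=R@np.array(p)+t; print(q[0]/q[2]*c["fx"]+c["cx"],q[1]/q[2]*c["fy"]+c["cy"])
```

```text
0.77 [153.46430216 322.49393521] ((0.4970053434371948, -0.09656236320734024), (0.10953763872385025, 0.05259633809328079), 71.44852447509766) 0.02078820944733088
6533 ((0.49659863114356995, -0.09656361490488052), (0.10913696140050888, 0.05001245066523552), 73.0177230834961)
cam [ 0.51010076 -0.05095982  0.29846775]
finger lowest [0.15568451 0.16628436 0.18450662] [ 0.48735865 -0.12524439  0.13954113]
322.3700079885546 245.9999835578986
322.3962564277789 189.82003621337398
```

Run:
```python
from h import *
for w in (0.085,0.05,0.03):
    arm.move_gripper(w); s=arm.get_state(); c=arm.calibration("wrist"); im,d=arm.grab_frame("wrist")
    R,t=T(c)
    P=cloud(c,np.where(d>0,d,9),np.ones((400,640),bool)).reshape(400,640,3)-s["tool_pos"]
    a=s["eef_rot"][2]; x=P[...,0]*np.cos(a)+P[...,1]*np.sin(a); y=-P[...,0]*np.sin(a)+P[...,1]*np.cos(a)
    m=(d>0)&(P[...,2]>-.035)&(abs(x)<.03)&(abs(y)<.06)
    print(w,s["gripper_width"],m.sum(),"z",np.percentile(P[...,2][m],[0,1,5,20]).round(4),"rows",np.argwhere(m).min(0))
    for yy in (1,-1):
        k=m&(y*yy>0)&(P[...,2]<.03)
        if k.any(): print(yy,"inner",abs(y[k]).min(),"x",x[k].min(),x[k].max(),"z",P[...,2][k].min())
    cv2.imwrite(f"pics/g{int(w*1000)}.png",cv2.resize(im[200:400,200:440,::-1],None,fx=3,fy=3))
```

```text
0.085 0.08525377418459582 27201 z [0.0288 0.0339 0.0434 0.0677] rows [259  72]
1 inner 0.04286856989686064 x -0.009999812685272155 0.005737642905906707 z 0.028977157146673704
-1 inner 0.04199872830752229 x -0.006824684766087096 0.005620876039971604 z 0.02884055832322105
0.05 0.05020913364942487 35908 z [0.0188 0.0277 0.0432 0.0721] rows [250  72]
1 inner 0.025186061141592223 x -0.012292772941068156 0.010326918212860393 z 0.01878494707107614
-1 inner 0.024273105939921734 x -0.011956067698029874 0.010325568362916085 z 0.01947155722381355
0.03 0.029931054970990505 36903 z [0.0154 0.0268 0.0447 0.0711] rows [247  72]
1 inner 0.015358101575552128 x -0.012896372443601197 0.010551744009998532 z 0.01609595236261016
-1 inner 0.014368630158232405 x -0.012163331478820684 0.01038790355810227 z 0.015431543704431477
```

View pics/g50.png

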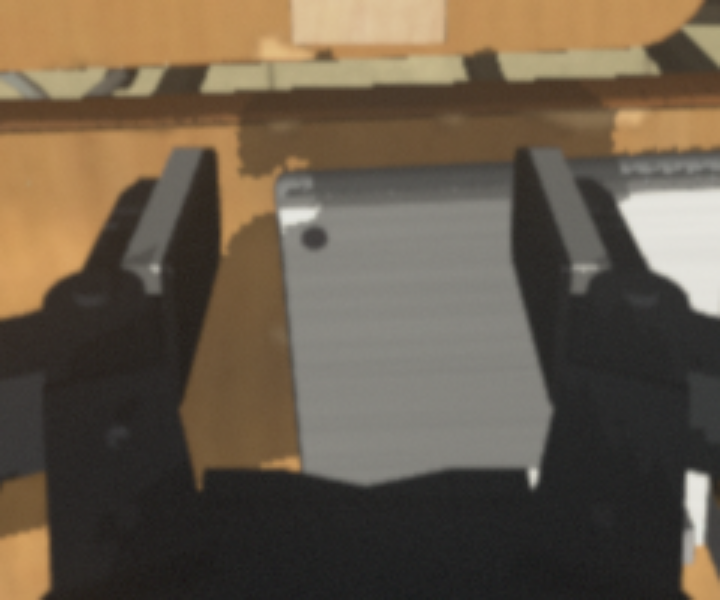

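```bash
cat >> h.py <<'E'
def held():
    """blank in tool yaw frame relative to tool_pos: far part visible"""
    s=arm.get_state(); c=arm.calibration("wrist"); im,d=arm.grab_frame("wrist")
    P=cloud(c,d,np.ones((400,640),bool))-s["tool_pos"]; a=s["eef_rot"][2]
    L=np.c_[P[:,0]*np.cos(a)+P[:,1]*np.sin(a),-P[:,0]*np.sin(a)+P[:,1]*np.cos(a),P[:,2]]
    B=L[(abs(L[:,2]-.035)<.012)&(L[:,0]>.014)&(L[:,0]<.12)&(abs(L[:,1])<.04)]
    return im,L,B
E
python3 - <<'E'
from h import *
a=np.deg2rad(73.0); g=np.array([0.4966,-0.0966])-.03*np.array([np.cos(a),np.sin(a)])
o=[np.pi,0,a]
arm.move_gripper(0.085,60)
print(arm.move_straight([*g,0.03],vel=.12,rotation=o))
print(arm.move_straight([*g,-0.015],vel=.05,contact_N=6), arm.get_state()["tool_pos"])
arm.move_gripper(0.03,60); s=arm.get_state(); print(s["gripper_width"],s["gripper_force"],s["ft_force"],s["clock"])
if s["gripper_width"]>.045:
    print(arm.move_straight([*g,0.12],vel=.12)); arm.pause(.2)
    s=arm.get_state(); print(s["gripper_width"],s["gripper_force"],s["ft_force"],s["tool_pos"],s["eef_rot"],s["clock"])
    im,L,B=held(); cv2.imwrite("pics/w2.png",im[...,::-1])
    print(len(B),cv2.minAreaRect(B[:,:2].astype(np.float32)),B.max(0),B.min(0),np.polyfit(B[:,0],B[:,2],1))
E
```

```text
False
False [ 0.48811083 -0.12529675 -0.01471401]
0.048406206338403784 62.447612285614014 [-1.24231176  0.0274679   5.19093376] 12.7667
False
0.049027459605554866 61.88199520111084 [ 0.37400341  0.11358414 -0.21343938] [ 0.48753455 -0.12519118  0.11948294] [-3.14062413e+00 -9.27345929e-05  1.27415084e+00] 14.2417
20232 ((0.04942760989069939, 0.0003739241510629654), (0.05021297559142113, 0.07099660485982895), 89.76118469238281) [0.08486444 0.02554552 0.03740296] [ 0.01400007 -0.02482605  0.03213066] [-0.00133691  0.03515306]
```

```bash
cat >> h.py <<'E'
YAW=np.deg2rad(-14.3); C=np.array([0.5485,-0.3421])
def ux(a=None): a=YAW if a is None else a; return np.array([np.cos(a),np.sin(a)])
def uy(a=None): a=YAW if a is None else a; return np.array([-np.sin(a),np.cos(a)])
def W(x,y,z): return [*(C+x*ux()+y*uy()),z]      # corner frame -> world
def Cf(p): D=np.asarray(p)[...,:2]-C; return np.stack([D@ux(),D@uy()],-1)
E
python3 - <<'E'
from h import *
arm.reach(W(-.110,.037,.12),[np.pi,0,YAW]); arm.pause(.2)
s=arm.get_state(); print(s["tool_pos"],s["eef_rot"],s["clock"],Cf(s["tool_pos"]))
im,L,B=held(); cv2.imwrite("pics/w3.png",im[...,::-1])
print("blank",len(B),cv2.minAreaRect(B[:,:2].astype(np.float32)),B.max(0),B.min(0))
a=s["eef_rot"][2]; P=np.c_[s["tool_pos"][:2]+L[:,:1]*ux(a)+L[:,1:2]*uy(a), L[:,2]+s["tool_pos"][2]]
q=Cf(P)
e=P[(abs(P[:,2]-.060)<.003)&(q[:,0]>-.008)&(q[:,0]<.022)&(q[:,1]>-.04)&(q[:,1]<.125)]
f=P[(abs(P[:,2]-.054)<.003)&(q[:,0]>-.065)&(q[:,0]<-.002)&(q[:,1]>-.028)&(q[:,1]<.012)]
for n,X in(("end",e),("side",f)): r=cv2.minAreaRect(X[:,:2].astype(np.float32)); print(n,len(X),r,Cf(r[0]),np.median(X[:,2]), np.percentile(Cf(X),[1,99],axis=0))
t=P[(q[:,0]>-.12)&(q[:,0]<-.03)&(q[:,1]>.065)&(q[:,1]<.1)&(P[:,2]<.05)]; print("table",np.median(t[:,2]))
E
```

```text
[ 0.45132748 -0.27847627  0.11999836] [-3.14142058e+00 -3.07900041e-05 -2.47736964e-01] 15.5833 [-0.1098767   0.03765088]
blank 20309 ((0.04971666634082794, -0.0011893939226865768), (0.050510335713624954, 0.07141535729169846), 89.98516845703125) [0.08542964 0.02406366 0.03759278] [ 0.01400474 -0.02644529  0.03209245]
end 5855 ((0.5675543546676636, -0.30069810152053833), (0.1446615755558014, 0.01676803268492222), 75.57384490966797) [0.00823774 0.0448255 ] 0.060749630820045926 [[ 0.0001939  -0.02543017]
 [ 0.01596731  0.11513407]]
side 782 ((0.5151610374450684, -0.34214624762535095), (0.016306579113006592, 0.04487593472003937), 75.9769287109375) [-0.03229456 -0.00827951] 0.054676603276491945 [[-0.05460019 -0.01601771]
 [-0.00994876 -0.00035377]]
table 0.03484804858728925
```

View pics/w3.png

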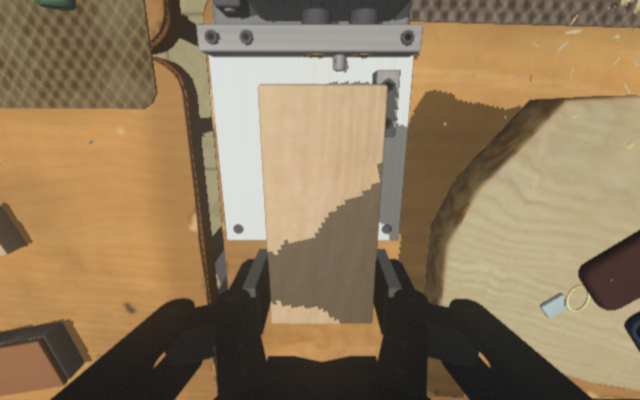

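```bash
cat >> h.py <<'E'
def rep(tag,r=None):
    s=arm.get_state(); F=s["ft_force"]; q=Cf(s["tool_pos"])
    print(tag,r,"tcp",(1e3*q).round(2),"z",round(s["tool_pos"][2]*1e3,2),"yaw",np.rad2deg(s["eef_rot"][2]).round(2),"F",(F[:2]@ux()).round(1),(F[:2]@uy()).round(1),F[2].round(1),"Mz",s["torque"][2].round(2),"w",round(s["gripper_width"],4),"t",round(s["clock"],1)); return s
E
python3 - <<'E'
from h import *
arm.move_gripper(0.03,100); rep("start")
arm.move_straight(W(-.108,.037,.035),vel=.1); rep("above")
rep("down",arm.move_straight(W(-.108,.037,.016),vel=.03,contact_N=5))
z=arm.get_state()["tool_pos"][2]
rep("y",arm.move_straight(W(-.108,.016,z),vel=.03,contact_N=8))
y=Cf(arm.get_state()["tool_pos"])[1]
rep("x",arm.move_straight(W(-.078,y,z),vel=.03,contact_N=22)); arm.pause(.3); rep("settled")
im,L,B=held(); cv2.imwrite("pics/w4.png",im[...,::-1])
E
```

```text
start None tcp [-110.02   37.1 ] z 119.99 yaw -14.28 F 0.3 -0.2 0.2 Mz 0.03 w 0.0477 t 15.8
above None tcp [-107.49   36.9 ] z 35.63 yaw -14.3 F 0.5 -0.0 -0.5 Mz -0.02 w 0.0479 t 16.9
down True tcp [-108.02   36.97] z 19.87 yaw -14.3 F -1.6 -0.2 5.4 Mz 0.02 w 0.0475 t 17.4
y True tcp [-107.76   25.87] z 19.93 yaw -14.2 F 0.1 1.9 5.1 Mz 0.09 w 0.0478 t 17.9
x True tcp [-86.05  25.86] z 19.91 yaw -14.19 F -3.7 1.4 7.0 Mz 0.07 w 0.0477 t 18.6
settled None tcp [-86.27  25.86] z 19.94 yaw -14.19 F -1.8 0.7 6.9 Mz 0.11 w 0.0473 t 18.9
```

View pics/w4.png

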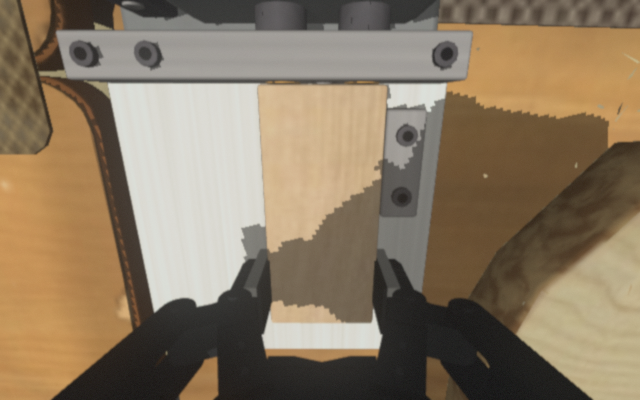

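Run:
```python
from h import *
for x in (-.0850,-.0835,-.082,-.0805):
    arm.move_straight(W(x,.0255,.0197),vel=.02,rotation=[np.pi,0,YAW]); arm.pause(.3); s=rep(x)
    if -s["ft_force"][:2]@ux()>25: break
im,L,B=held(); print(B.max(0),B.min(0),cv2.minAreaRect(B[:,:2].astype(np.float32)))
```

```text
-0.085 None tcp [-86.12  25.8 ] z 19.84 yaw -14.26 F -7.3 4.5 13.3 Mz 0.39 w 0.0474 t 19.5
-0.0835 None tcp [-85.98  25.81] z 19.83 yaw -14.28 F -15.2 6.2 21.3 Mz 0.39 w 0.0474 t 20.1
-0.082 None tcp [-85.17  25.81] z 19.85 yaw -14.28 F -18.7 6.9 23.9 Mz 0.43 w 0.0477 t 20.6
-0.0805 None tcp [-85.24  25.81] z 19.79 yaw -14.3 F -26.7 7.2 31.0 Mz 0.5 w 0.0476 t 21.2
[0.11238868 0.03999261 0.04615056] [ 0.01400594 -0.03999906  0.02302214] ((0.06308948993682861, -0.00010274350643157959), (0.09831827133893967, 0.08000984787940979), 0.2020944058895111)
```

Run:
```python
from h import *
for z,y in ((.0215,.0245),(.0225,.0235)):
    arm.move_straight(W(-.0805,y,z),vel=.02,rotation=[np.pi,0,YAW]); arm.pause(.3); s=rep(z)
im,L,B=held(); a=s["eef_rot"][2]
cv2.imwrite("pics/w5.png",cv2.resize(im[20:240,220:440,::-1],None,fx=2.7,fy=2.7,interpolation=cv2.INTER_CUBIC))
P=np.c_[s["tool_pos"][:2]+L[:,:1]*ux(a)+L[:,1:2]*uy(a), L[:,2]+s["tool_pos"][2]]; q=Cf(P)*1e3; z=P[:,2]*1e3
b=(q[:,0]>-70)&(q[:,0]<3)&(q[:,1]>-3)&(q[:,1]<55)&(abs(z-54.8)<2.5)
for lo in range(2,50,8):
    k=b&(q[:,1]>=lo)&(q[:,1]<lo+8); e=(z>58)&(z<63)&(q[:,1]>=lo)&(q[:,1]<lo+8)&(q[:,0]>-10)&(q[:,0]<20)
    print(lo,"blank front",q[k,0].max().round(2),"fence",q[e,0].min().round(2))
for lo in range(-65,-5,10):
    k=b&(q[:,0]>=lo)&(q[:,0]<lo+10); print(lo,"y",q[k,1].min().round(2),q[k,1].max().round(2),"z",np.median(z[k&(q[:,1]>5)]).round(2))
```

```text
0.0215 None tcp [-85.23  25.73] z 19.92 yaw -14.25 F -19.3 7.8 12.8 Mz 0.5 w 0.0478 t 21.8
0.0225 None tcp [-85.26  25.72] z 20.11 yaw -14.21 F -15.0 9.0 5.1 Mz 0.48 w 0.0478 t 22.3
2 blank front 0.4 fence 0.44
10 blank front 0.38 fence 0.42
18 blank front 0.36 fence 0.4
26 blank front 0.42 fence 0.39
34 blank front 0.38 fence 0.35
42 blank front 0.36 fence 0.35
-65 y -0.36 49.69 z 54.89
-55 y -2.99 49.76 z 54.89
-45 y -3.0 49.77 z 54.84
-35 y -2.98 49.77 z 54.86
-25 y -3.0 49.74 z 54.83
-15 y -2.98 49.78 z 54.85
```

View pics/w5.png

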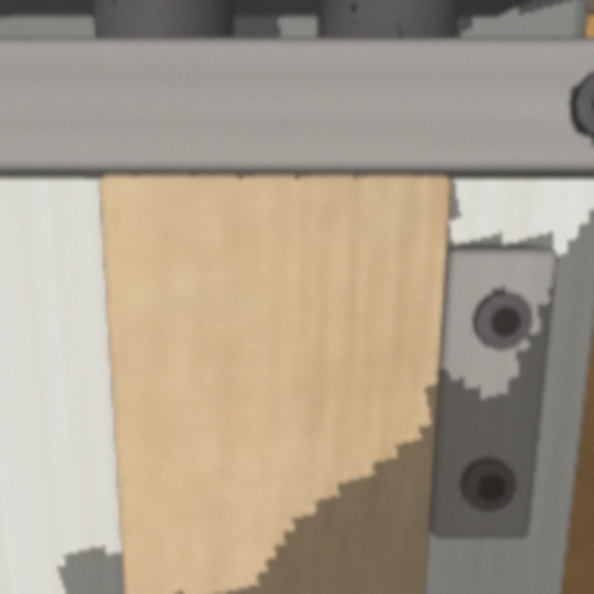

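Run:
```python
from h import *
arm.move_straight(W(-.0795,.0232,.0225),vel=.02,rotation=[np.pi,0,YAW]); rep("a"); arm.pause(1.2); s=rep("b")
F=s["ft_force"][:2]
if 12<-F@ux()<35 and F@uy()>4: print(arm.sign_off())
```

```text
a None tcp [-85.31  25.71] z 19.96 yaw -14.2 F -19.9 10.3 9.0 Mz 0.46 w 0.0477 t 22.6
b None tcp [-85.28  25.73] z 19.97 yaw -14.2 F -19.5 10.8 9.1 Mz 0.47 w 0.0472 t 23.8
the job is handed in; nothing more can be done
None
```

The rail blank is lying flat and fully home: its end is flush on the end fence and its long edge bears on the side fence. I handed the job in at about 24 s, still holding it with about 20 N into the end fence and 11 N into the side fence. I judged the plunger fully in from the flush end, since the tip was hidden, and the first grasp closed above the blank and had to be redone lower.

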